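# Make up two laboratory kits from the stock

## Robot

A 6-joint arm with a two-finger parallel gripper is mounted at the origin on a cart in front of the work surface, level with it; the furniture and walls round the work are solid. World frame = base frame: x ahead of the robot, y to its left, z up, the work surface at z = 0. Lengths are in m, angles in rad, forces in N, time in s.
With the tool pointing down it reaches from about 0.35 to 0.85 m from the base axis. Payload 8.1 kg.
Tool frame: the origin (TCP) lies at the very end of the fingers, on their centre line; the grasp point (between the pads) lies 19 mm behind it; z points along the fingers, y is the line along which they close (so a half turn about z gives the same grasp; the last joint's range is limited). The gripper opens to 85 mm and grips with 20 to 120 N. Pads are 22 mm wide; open, the fingers measure 114 mm over their backs; the gripper's body (76 mm by 85 mm) begins 54 mm behind the grasp point. The pads swing forward as they close: fully open they stand 13 mm farther back than shut.
Start: joints at [1.041, 0.13, 1.488, -0, 1.523, -0.085], TCP at [0.258, 0.542, 0.231] pointing down, gripper open.
Joint ranges: [-2.96, 2.96], [-0.89, 2.26], [0.02, 2.5], [-1.34, 4.48], [0, 2.73], [-2.66, 2.66]. Speed limits (rad/s): [2.39, 2.39, 2.79, 3.14, 3.14, 3.14].

## Interface

Orientations are given as a 3x3 rotation matrix whose columns are the frame's x, y, z axes.
In Python, from station import robot gives the robot as it stands. The module is installed in compiled form; this text tells all that it offers.
- The arm moves only by the tool jog_arm, never from a script. Its argument "deltas" is a list that holds one entry, the list of rows, each a list of 7 numbers: the shift along the world's x, y, z in m, then the turn, a rotation vector about the world's x, y, z in rad, then the opening, from -1 (shut) to 1 (fully open). A call has 1 to 20 rows; each row is the pose to reach, as a shift and turn from the pose commanded when the call began; what a row does not reach only later rows make up. A row lasts 1/10 s, in which the tool goes at most 50 mm and 8.59 degrees, less where a joint would pass 70% of its speed; a pose out of reach is approached as far as the arm can. A call with a gripper value outside its range is refused whole. The fingers move at their own pace and stop on an object; the grip force is fixed at half the most. Time passes only in rows, so rows that repeat a pose let the fingers close. It gives the time, the measured TCP pose, the force, the opening and the grip force at its end, in the units of the state.
- robot.read_state(): the state, without advancing time (a new reading comes with each control period).
- robot.grab_frame(name): name is "side" or "top" or "wrist"; returns the picture (420x560x3 uint8, blue, green, red); there is no depth.
- robot.calibration(name): a dict with "intrinsics" (3x3 intrinsics, pixels), "dist_coeffs" ([k1, k2, p1, p2, k3] as OpenCV has them; the pictures are not rectified), "pose" (4x4, takes a point from camera to world coordinates). Camera axes: x right, y up, looking along -z (the intrinsics and any distortion apply to the point x, -y, -z); pixel columns grow to the right and rows downward; lengths in m; the calibration is good to about 2 mm. A picture is of the moment at which its call begins: read the wrist's pose just before it. calibration takes no time and is no camera call; for the wrist camera it gives the pose at the moment of the call.
- robot.hand_in(): hands the job in; it is judged then, once.
The state is a dict: "t": time; "qpos": joint angles; "qd": joint speeds; "joint_torque": joint torques, N m; "tcp_pos": TCP position; "eef_rot": TCP orientation; "force": force on the tool from outside, world axes, zero at the start; "moment": the same for the moment, N m; "finger_gap": finger opening in m; "finger_force": force on a finger pad.
Only numpy, scipy, OpenCV 4.12 (cv2) and the standard library are available. Lean on these libraries where they do the work, as an engineer would, in place of code of your own. Each camera call takes 0.05 s, during which the arm holds its last target. There are 200 camera calls.

## Task

Make up the two kit trays from the stock on the bench: the yellow tray, which already has its tweezers, gets the navy-blue slide box and one of the blue-capped tubes from the rack; the blue tray gets the green film box, the red reagent carton and the other tube. Seat every thing fully down in the foam cut-out shaped for it, boxes on their bases and tubes standing, keep the tubes upright all the way, and leave the timer and the marker where they lie.

Things in the scene. Friction and masses are not known exactly. Their poses are not given: they have to be found in the camera images.
- yellow_tray: yellow plastic tray with black foam insert, fixed. 152 x 206 mm; origin: centre of underside; x along the short side, y along the long, z up. Rim 22, foam top 16, floor of cut-outs 3 mm above the worktop. Cut-outs (mm): 106 (x) x 78 (y) at x 0, y +49, for a box with its 62 mm width along the tray's y; round, diameter 44, at x +39, y -33, for a tube; narrow slot at y -76 where tweezers already lie, fixed.
- blue_tray: blue plastic tray with black foam insert, fixed. 152 x 206 mm; origin: centre of underside; x along the short side, y along the long, z up. Rim 22, foam top 16, floor of cut-outs 3 mm above the worktop. Cut-outs (mm): 106 (x) x 78 (y) at x 0, y +49, for a box with its 62 mm width along the tray's y; 66 (x) x 82 (y) at x -28, y -47, for the carton with its 50 mm width along x; round, diameter 44, at x +39, y -47, for a tube.
- slide_box_center (a point): navy-blue and white microscope slide box, low and flat, closed cardboard, 62 x 85 x 34 mm (its own x, y, z), standing on its base on the worktop; this point is its centre, 17 mm above its base. z is up. Grasp across its 62 mm width (x).
- film_box_center (a point): green and white sealing film box, the tallest carton, closed cardboard, 62 x 90 x 62 mm (its own x, y, z), standing on its base on the worktop; this point is its centre, 31 mm above its base. z is up. Grasp across its 62 mm width (x).
- reagent_carton_center (a point): red and white reagent carton, the smallest box, closed cardboard, 50 x 66 x 48 mm (its own x, y, z), standing on its base on the worktop; this point is its centre, 24 mm above its base. z is up. Grasp across its 50 mm width (x).
- tube_a_center (a point): clear 50 ml tube with pink contents and blue screw cap, 108 mm tall; body 28 mm, cap 34 mm in diameter, cap 14 mm high at the very top. Stands upright in a hole of the blue rack (67 mm high), its foot 4 mm above the worktop; this point is its centre, 54 mm above its foot; z is up. Take it by the cap and lift it straight up. The two tubes are interchangeable.
- tube_b_center (a point): clear 50 ml tube with cream contents and blue screw cap, 108 mm tall; body 28 mm, cap 34 mm in diameter, cap 14 mm high at the very top. Stands upright in a hole of the blue rack (67 mm high), its foot 4 mm above the worktop; this point is its centre, 54 mm above its foot; z is up. Take it by the cap and lift it straight up. The two tubes are interchangeable.
- timer: white bench timer with green buttons, 70 x 64 x 16 mm, lying loose on the worktop among the stock; origin at the centre of its underside. Not to be moved.
- marker: white marker pen with a black cap, 135 mm long (its own y), 17 mm thick, lying loose on the worktop; origin at the centre of its underside. Not to be moved.

How it is judged:
At the end, for the whole second after the job is handed in: Slide box in the yellow tray's large cut-out, film box in the blue tray's, carton in the blue tray's smaller rectangle, one tube in each tray's round cut-out; each centred within 11 to 14 mm, on the tray floor within 4 mm, tilted under 0.12 rad, released, at rest (x of slide_box_center in the frame of yellow_tray between -0.014 and 0.014 m and y of slide_box_center in the frame of yellow_tray between 0.037 and 0.061 m and z of slide_box_center in the frame of yellow_tray between 0.016 and 0.024 m and angle between each of slide_box_center, film_box_center, reagent_carton_center's own z axis and vertical below 0.12 rad and x of film_box_center in the frame of blue_tray between -0.012 and 0.012 m and y of film_box_center in the frame of blue_tray between 0.037 and 0.061 m and z of film_box_center in the frame of blue_tray between 0.03 and 0.038 m and x of reagent_carton_center in the frame of blue_tray between -0.04 and -0.016 m and y of reagent_carton_center in the frame of blue_tray between -0.059 and -0.035 m and z of reagent_carton_center in the frame of blue_tray between 0.023 and 0.031 m and (((x of tube_a_center in the frame of blue_tray between 0.028 and 0.05 m and y of tube_a_center in the frame of blue_tray between -0.058 and -0.036 m and z of tube_a_center in the frame of blue_tray between 0.053 and 0.061 m and angle between tube_a_center's own z axis and vertical below 0.12 rad) and (x of tube_b_center in the frame of yellow_tray between 0.028 and 0.05 m and y of tube_b_center in the frame of yellow_tray between -0.044 and -0.022 m and z of tube_b_center in the frame of yellow_tray between 0.053 and 0.061 m and angle between tube_b_center's own z axis and vertical below 0.12 rad)) or ((x of tube_b_center in the frame of blue_tray between 0.028 and 0.05 m and y of tube_b_center in the frame of blue_tray between -0.058 and -0.036 m and z of tube_b_center in the frame of blue_tray between 0.053 and 0.061 m and angle between tube_b_center's own z axis and vertical below 0.12 rad) and (x of tube_a_center in the frame of yellow_tray between 0.028 and 0.05 m and y of tube_a_center in the frame of yellow_tray between -0.044 and -0.022 m and z of tube_a_center in the frame of yellow_tray between 0.053 and 0.061 m and angle between tube_a_center's own z axis and vertical below 0.12 rad))) and linear speed of each of tube_a, tube_b, slide_box, film_box, reagent_carton below 0.02 m/s); the robot touches nothing.
It fails at once if a tube is tipped over (more than 0.6 rad from upright) (angle between any of tube_a_center, tube_b_center's own z axis and vertical above 0.6 rad).
It fails at once if the timer or the marker is moved by more than 25 mm (distance of any of timer, marker from where it was at the start of the episode above 0.025 m).
It also fails if it takes over 120 s, if anything falls off the work surface, if the arm or the gripper's body presses on something with over 40 N, if the wrist force passes 120 N, or if a joint passes its speed limit or range.

## Working session

There is one attempt and no reset: what is moved stays moved. The work goes in short steps, Python scripts to look and compute and a tool call to move; the robot and the scene stay as the last step left them, time stands still between calls to the robot, and variables do not carry over. Pictures are saved under pics/ and viewed, at most 14 in all, crops included, and the job is handed in when it is done.

Besides the shell and the picture viewer there is one more tool, called after ">>>" as name([rows], argument=value, ...), one row to a line, values as JSON. jog_arm: Moves the arm, as the interface text tells. Its arguments: {"type":"object","properties":{"deltas":{"type":"array"}},"required":["deltas"]}

```bash
mkdir -p pics; python3 - <<'E'
from station import robot
import cv2,numpy as np
s=robot.read_state();print(s['t'],s['tcp_pos'],s['eef_rot'],s['finger_gap'])
for n in('top','side'):
    cv2.imwrite(f'pics/{n}0.png',robot.grab_frame(n))
    c=robot.calibration(n);print(n,c['intrinsics'],c['dist_coeffs'],np.round(c['pose'],3))
E
```

```text
0.0 [0.25783528 0.54114551 0.23022864] [[-9.02720517e-01  4.30226365e-01 -9.71364806e-04]
 [ 4.30227427e-01  9.02719050e-01 -1.63655925e-03]
 [ 1.72778577e-04 -1.89526339e-03 -9.99998189e-01]] 0.08509934550579848
top [[379.61645848   0.         284.64911384]
 [  0.         379.61645848 209.33398179]
 [  0.           0.           1.        ]] [-0.02464751  0.          0.          0.          0.        ] [[ 0.013  0.992 -0.129  0.379]
 [-1.     0.012 -0.009 -0.002]
 [-0.007  0.129  0.992  0.978]
 [ 0.     0.     0.     1.   ]]
side [[455.69256622   0.         263.5102133 ]
 [  0.         455.69256622 206.56803886]
 [  0.           0.           1.        ]] [-0.12199419  0.          0.          0.          0.        ] [[ 0.913  0.186 -0.363  0.103]
 [-0.407  0.452 -0.793 -0.904]
 [ 0.017  0.872  0.489  0.608]
 [ 0.     0.     0.     1.   ]]
```

View pics/top0.png

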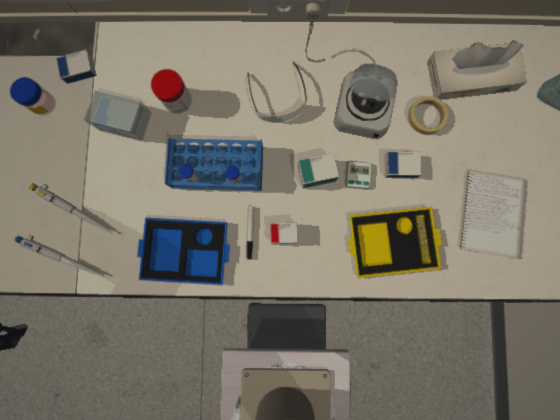

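View pics/side0.png

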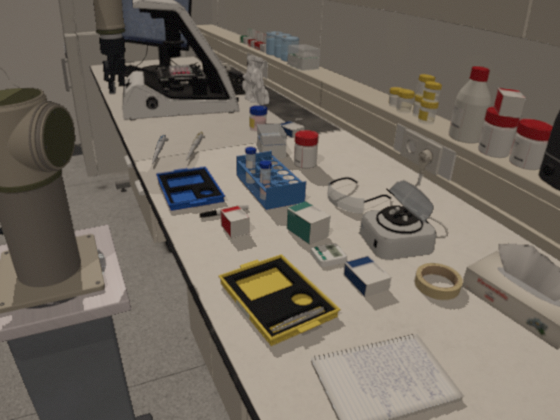

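The top view shows the blue tray at (183,250), yellow tray at (395,242), tube caps at (186,172) and (232,173), film box at (317,170), slide box at (403,164) and carton at (284,233). The timer is at (359,175) and the marker at (250,232). Both trays have their large cut-out to the image left, which is +y.

```bash
cat > h.py <<'E'
from station import robot
import cv2,numpy as np
def grab(n,f=None):
    c=robot.calibration(n);im=robot.grab_frame(n)
    if f: cv2.imwrite('pics/'+f,im)
    return im,c
def ray(c,px):
    u=cv2.undistortPoints(np.array(px,float).reshape(-1,1,2),c['intrinsics'],np.array(c['dist_coeffs'])).reshape(-1,2)
    d=np.c_[u[:,0],-u[:,1],-np.ones(len(u))]@c['pose'][:3,:3].T
    return c['pose'][:3,3],d
def onplane(c,px,z):
    o,d=ray(c,px);return (o+d*((z-o[2])/d[:,2])[:,None])[:,:2]
def proj(c,P):
    P=np.atleast_2d(P);q=(P-c['pose'][:3,3])@c['pose'][:3,:3]*[1,-1,-1]
    return cv2.projectPoints(q.reshape(-1,1,3),np.zeros(3),np.zeros(3),c['intrinsics'],np.array(c['dist_coeffs']))[0].reshape(-1,2)
def blobs(im,lo,hi,amin=30):
    m=cv2.inRange(cv2.cvtColor(im,cv2.COLOR_BGR2HSV),np.array(lo),np.array(hi))
    m=cv2.morphologyEx(m,cv2.MORPH_CLOSE,np.ones((3,3)))
    return [k for k in cv2.findContours(m,cv2.RETR_EXTERNAL,2)[0] if cv2.contourArea(k)>=amin]
E
python3 - <<'E'
from h import *
c=robot.calibration('top')
for n,p,z in[('blue',(183,250),.022),('yellow',(395,242),.022),('ta',(186,172),.112),('tb',(232,173),.112),('film',(317,170),.062),('slide',(403,164),.034),('cart',(284,233),.048)]:
    print(n,onplane(c,[p],z).round(3))
im,_=grab('wrist','w0.png');w=robot.calibration('wrist');print(w['pose'].round(3),w['intrinsics'][0,0],w['dist_coeffs'])
t=cv2.imread('pics/top0.png')
for n,lo,hi in[('y',(20,120,80),(35,255,255)),('b',(100,150,60),(120,255,255))]:
    for k in blobs(t,lo,hi,300):
        r=cv2.minAreaRect(k);print(n,np.round(r[0]),np.round(r[1]),r[2],onplane(c,[r[0]],.022).round(3))
E
```

```text
blue [[0.397 0.261]]
yellow [[ 0.424 -0.271]]
ta [[0.577 0.238]]
tb [[0.576 0.13 ]]
film [[ 0.597 -0.072]]
slide [[ 0.622 -0.293]]
cart [[0.442 0.008]]
[[ 0.431 -0.853 -0.295  0.181]
 [ 0.902  0.406  0.143  0.578]
 [-0.003 -0.328  0.945  0.372]
 [ 0.     0.     0.     1.   ]] 294.843043568937 [-0.03413809  0.          0.          0.          0.        ]
y [394. 242.] [63. 92.] 83.94580078125 [[ 0.424 -0.27 ]]
b [183. 251.] [90. 61.] 3.3177809715270996 [[0.395 0.261]]
b [243. 165.] [36. 47.] 2.385944128036499 [[0.618 0.116]]
b [24. 90.] [23. 25.] 45.0 [[0.822 0.717]]
```

>>> jog_arm([
  [[0.339,-0.613,0.03,0,0,-1.126,1],[0.339,-0.613,0.03,0,0,-1.126,1],[0.339,-0.613,0.03,0,0,-1.126,1],[0.339,-0.613,0.03,0,0,-1.126,1],[0.339,-0.613,0.03,0,0,-1.126,1],[0.339,-0.613,0.03,0,0,-1.126,1],[0.339,-0.613,0.03,0,0,-1.126,1],[0.339,-0.613,0.03,0,0,-1.126,1],[0.339,-0.613,0.03,0,0,-1.126,1],[0.339,-0.613,0.03,0,0,-1.126,1],[0.339,-0.613,0.03,0,0,-1.126,1],[0.339,-0.613,0.03,0,0,-1.126,1],[0.339,-0.613,0.03,0,0,-1.126,1],[0.339,-0.613,0.03,0,0,-1.126,1],[0.339,-0.613,0.03,0,0,-1.126,1],[0.339,-0.613,0.03,0,0,-1.126,1],[0.339,-0.613,0.03,0,0,-1.126,1],[0.339,-0.613,0.03,0,0,-1.126,1],[0.339,-0.613,0.03,0,0,-1.126,1],[0.339,-0.613,0.03,0,0,-1.126,1]],
])

```text
t: 2.15
tcp_pos: [0.597, -0.0704, 0.2617]
eef_rot: [[-0.001, 1.0, 0.001], [1.0, 0.001, -0.0], [-0.0, 0.001, -1.0]]
force: [-0.5, 0.9, 0.5]
finger_gap: 0.085
finger_force: 0.0
```

```bash
python3 - <<'E'
from h import *
s=robot.read_state();print(s['t'],s['tcp_pos'].round(4),s['eef_rot'].round(3).tolist(),s['qpos'].round(2),s['finger_gap'])
im,c=grab('wrist','w1.png');np.save('pics/w1.npy',c['pose'])
E
```

```text
2.15 [ 0.597  -0.0704  0.2617] [[-0.001, 1.0, 0.001], [1.0, 0.001, -0.0], [-0.0, 0.001, -1.0]] [-0.2   0.12  1.44  0.    1.58 -0.2 ] 0.0850489804419048
```

View pics/w1.png

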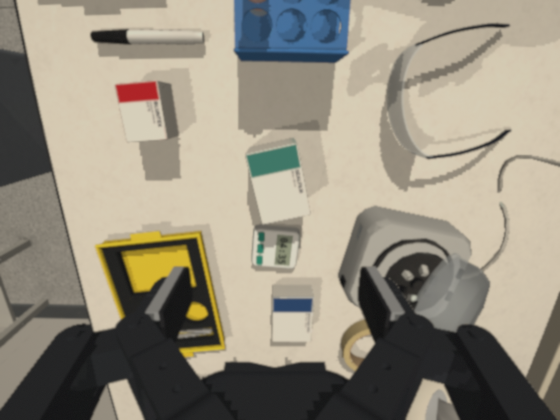

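The wrist view shows the carton at (145,112), film box at (278,182), timer at (275,250), slide box at (293,320) and part of the yellow tray. I'll zoom in to read the corners.

```bash
python3 - <<'E'
from h import *
im=cv2.imread('pics/w1.png')
f=lambda x,y:cv2.resize(im[y:y+100,x:x+100],(400,400),interpolation=cv2.INTER_CUBIC)
cv2.imwrite('pics/z1.png',cv2.resize(np.hstack([f(230,125),f(95,70)]),None,fx=1,fy=1))
c=robot.calibration('wrist')
for P in [(.597,-.072,.062),(.622,-.293,.034),(.442,.008,.048)]: print(proj(c,P).round(1))
E
```

```text
[[274.8 182. ]]
[[290.9 318. ]]
[[140.9 112. ]]
```

View pics/z1.png

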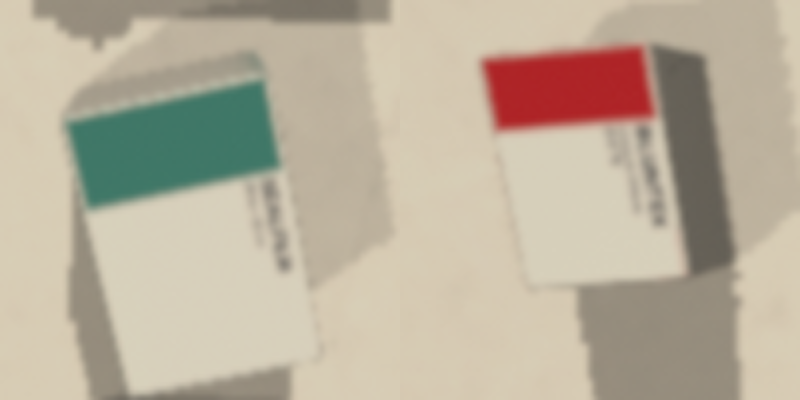

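```bash
cat >> h.py <<'E'
def quad(c,px,z):
    w=onplane(c,px,z);L=w[3]+w[2]-w[0]-w[1];W=w[1]+w[2]-w[0]-w[3]
    print('ctr',w.mean(0).round(4),'W',np.linalg.norm(W/2).round(4),'L',np.linalg.norm(L/2).round(4),'Wdir',np.degrees(np.arctan2(W[1],W[0])).round(1),'Ldir',np.degrees(np.arctan2(L[1],L[0])).round(1))
E
python3 - <<'E'
from h import *
c=robot.calibration('wrist')
quad(c,[(246.75,155.5),(295.5,145.5),(310.5,213.5),(262.5,223.75)],.062)
quad(c,[(115.5,85),(156.25,81.5),(167,138.25),(127,142)],.048)
quad(c,[(273,298),(312,299),(312,341),(272,342)],.034)
E
```

```text
ctr [ 0.602  -0.0767] W 0.0591 L 0.086 Wdir 12.3 Ldir -77.4
ctr [0.4425 0.0075] W 0.0481 L 0.0633 Wdir 4.3 Ldir -86.1
ctr [ 0.6241 -0.2981] W 0.0609 L 0.0817 Wdir 0.0 Ldir -89.3
```

>>> jog_arm([
  [[0.005,-0.0055,-0.03,0,0,0.216,1],[0.005,-0.0055,-0.08,0,0,0.216,1],[0.005,-0.0055,-0.13,0,0,0.216,1],[0.005,-0.0055,-0.17,0,0,0.216,1],[0.005,-0.0055,-0.21,0,0,0.216,1],[0.005,-0.0055,-0.236,0,0,0.216,1],[0.005,-0.0055,-0.236,0,0,0.216,1],[0.005,-0.0055,-0.236,0,0,0.216,-1],[0.005,-0.0055,-0.236,0,0,0.216,-1],[0.005,-0.0055,-0.236,0,0,0.216,-1],[0.005,-0.0055,-0.236,0,0,0.216,-1],[0.005,-0.0055,-0.236,0,0,0.216,-1],[0.005,-0.0055,-0.236,0,0,0.216,-1],[0.005,-0.0055,-0.236,0,0,0.216,-1],[0.005,-0.0055,-0.236,0,0,0.216,-1]],
])

```text
t: 3.7
tcp_pos: [0.6042, -0.0773, 0.0281]
eef_rot: [[-0.214, 0.977, 0.004], [0.977, 0.214, -0.001], [-0.002, 0.004, -1.0]]
force: [-0.2, 0.4, 7.5]
finger_gap: 0.0609
finger_force: 67.3
```

>>> jog_arm([
  [[0,0,0.03,0,0,0,-1],[0,0,0.08,0,0,0,-1],[0,0,0.13,0,0,0,-1],[0,0,0.17,0,0,0,-1],[-0.01,0.02,0.2,0,0,0.1,-1],[-0.204,0.3875,0.2,0,0,1.297,-1],[-0.204,0.3875,0.2,0,0,1.297,-1],[-0.204,0.3875,0.2,0,0,1.297,-1],[-0.204,0.3875,0.2,0,0,1.297,-1],[-0.204,0.3875,0.2,0,0,1.297,-1],[-0.204,0.3875,0.2,0,0,1.297,-1],[-0.204,0.3875,0.2,0,0,1.297,-1],[-0.204,0.3875,0.2,0,0,1.297,-1],[-0.204,0.3875,0.2,0,0,1.297,-1],[-0.204,0.3875,0.2,0,0,1.297,-1],[-0.204,0.3875,0.2,0,0,1.297,-1],[-0.204,0.3875,0.2,0,0,1.297,-1],[-0.204,0.3875,0.2,0,0,1.297,-1]],
])

```text
t: 5.5
tcp_pos: [0.3988, 0.3097, 0.2254]
eef_rot: [[-0.998, 0.06, 0.0], [0.06, 0.998, -0.0], [-0.0, -0.0, -1.0]]
force: [0.2, -1.2, -2.3]
finger_gap: 0.061
finger_force: 66.5
```

```bash
python3 - <<'E'
from h import *
s=robot.read_state();print(s['t'],s['tcp_pos'].round(4),s['eef_rot'].round(3).tolist(),s['qpos'].round(2),s['finger_gap'])
im,c=grab('wrist','w2.png');np.save('pics/w2.npy',c['pose'])
# tray outline predicted from top estimate
R=np.array([[np.cos(-.058),-np.sin(-.058)],[np.sin(-.058),np.cos(-.058)]])
for xy in[(-.076,-.103),(.076,-.103),(.076,.103),(-.076,.103),(.039,-.047)]:
    p=np.r_[R@xy+[.395,.261],.022];print(xy,proj(c,p).round())
E
```

```text
5.5 [0.3988 0.3097 0.2254] [[-0.998, 0.06, 0.0], [0.06, 0.998, -0.0], [-0.0, -0.0, -1.0]] [ 0.56 -0.13  1.76 -0.    1.51 -0.95] 0.060996787541251186
(-0.076, -0.103) [[140. 115.]]
(0.076, -0.103) [[157. 238.]]
(0.076, 0.103) [[317. 238.]]
(-0.076, 0.103) [[323. 114.]]
(0.039, -0.047) [[198. 211.]]
```

View pics/w2.png

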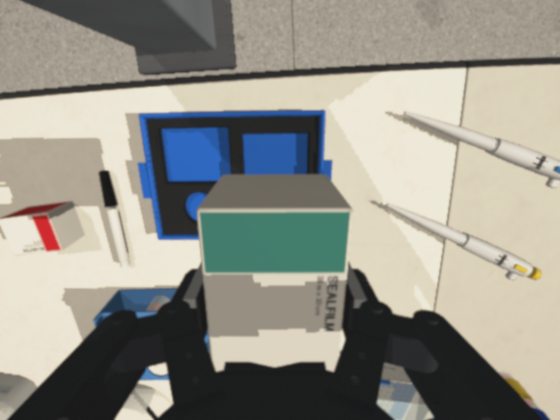

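```bash
python3 - <<'E'
from h import *
im=cv2.imread('pics/w2.png');c=robot.calibration('wrist')
k=max(blobs(im[90:250,120:340],(100,140,40),(120,255,255),300),key=cv2.contourArea)
h=cv2.convexHull(k).reshape(-1,2)+[120,90]
print(cv2.approxPolyDP(h,3,True).reshape(-1,2).tolist())
w=onplane(c,[(140,115),(325,111),(158,240)],.022);print(w.round(4))
print('ctr',((w[1]+w[2])/2).round(4),'len',np.linalg.norm(w[1]-w[0]),np.linalg.norm(w[2]-w[0]),'ydir',np.degrees(np.arctan2(*(w[1]-w[0])[::-1])),'xdir',np.degrees(np.arctan2(*(w[2]-w[0])[::-1])))
E
```

```text
[[227, 128], [229, 173], [215, 181], [168, 181], [162, 128]]
[[0.3134 0.1625]
 [0.3222 0.3705]
 [0.4681 0.154 ]]
ctr [0.3951 0.2622] len 0.20815964036365012 0.15493554658445569 ydir 87.55568051515216 xdir -3.158567573541213
```

```bash
python3 - <<'E'
from h import *
im=cv2.imread('pics/w2.png')
cv2.imwrite('pics/z2.png',cv2.resize(im[100:250,130:340],None,fx=3.8,fy=3.8,interpolation=cv2.INTER_CUBIC))
E
```

```text
(no output)
```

View pics/z2.png

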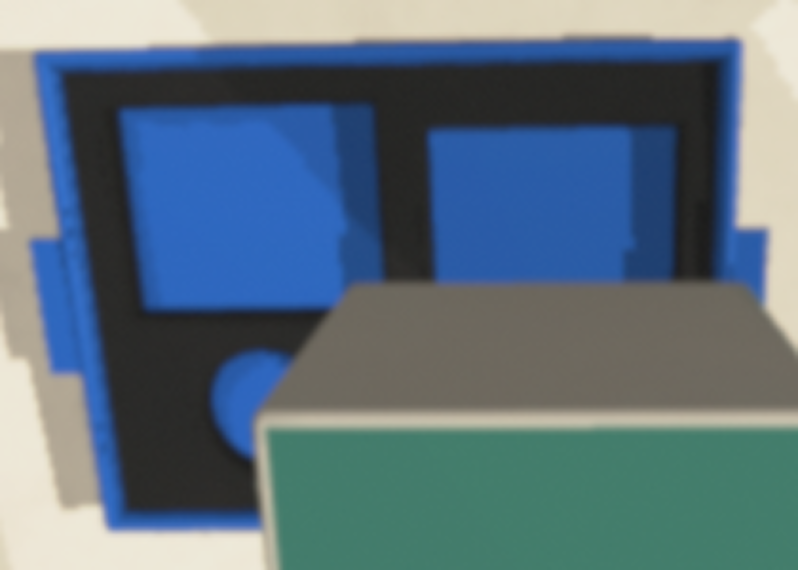

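>>> jog_arm([
  [[-0.0015,0.0013,-0.05,0,0,0.01,-1],[-0.0015,0.0013,-0.1,0,0,0.01,-1],[-0.0015,0.0013,-0.14,0,0,0.01,-1],[-0.0015,0.0013,-0.16,0,0,0.01,-1],[-0.0015,0.0013,-0.175,0,0,0.01,-1],[-0.0015,0.0013,-0.185,0,0,0.01,-1],[-0.0015,0.0013,-0.192,0,0,0.01,-1],[-0.0015,0.0013,-0.195,0,0,0.01,-1],[-0.0015,0.0013,-0.195,0,0,0.01,-1]],
])

```text
t: 6.45
tcp_pos: [0.3974, 0.3121, 0.0313]
eef_rot: [[-0.999, 0.048, 0.001], [0.048, 0.999, 0.001], [-0.001, 0.001, -1.0]]
force: [0.2, 1.4, -2.0]
finger_gap: 0.0609
finger_force: 66.4
```

>>> jog_arm([
  [[0,0,0,0,0,0,0.9],[0,0,0,0,0,0,0.9],[0,0,0,0,0,0,0.9],[0,0,0.01,0,0,0,0.9],[0,0,0.04,0,0,0,1],[0,0,0.09,0,0,0,1],[0,0,0.14,0,0,0,1],[0.045,-0.3046,0.17,0,0,-1.45,1],[0.045,-0.3046,0.17,0,0,-1.45,1],[0.045,-0.3046,0.17,0,0,-1.45,1],[0.045,-0.3046,0.17,0,0,-1.45,1],[0.045,-0.3046,0.17,0,0,-1.45,1],[0.045,-0.3046,0.17,0,0,-1.45,1],[0.045,-0.3046,0.17,0,0,-1.45,1],[0.045,-0.3046,0.17,0,0,-1.45,1],[0.045,-0.3046,0.17,0,0,-1.45,1],[0.045,-0.3046,0.17,0,0,-1.45,1],[0.045,-0.3046,0.17,0,0,-1.45,1],[0.045,-0.3046,0.17,0,0,-1.45,1],[0.045,-0.3046,0.17,0,0,-1.45,1]],
])

```text
t: 8.45
tcp_pos: [0.4417, 0.0074, 0.2006]
eef_rot: [[-0.076, 0.997, 0.0], [0.997, 0.076, -0.0], [-0.0, 0.0, -1.0]]
force: [-0.5, 0.1, -0.0]
finger_gap: 0.0849
finger_force: 0.0
```

```bash
python3 - <<'E'
from h import *
s=robot.read_state();print(s['t'],s['tcp_pos'].round(4),s['eef_rot'].round(3).tolist(),s['qpos'].round(2),s['finger_gap'])
a,c=grab('wrist','w3.png');b,t=grab('top','t3.png')
np.save('pics/w3.npy',c['pose'])
cv2.imwrite('pics/m3.png',np.hstack([cv2.resize(a,(480,360)),cv2.resize(b[200:300,130:250],(320,360),interpolation=2)[:360]]))
E
```

```text
8.45 [0.4417 0.0074 0.2006] [[-0.076, 0.997, 0.0], [0.997, 0.076, -0.0], [-0.0, 0.0, -1.0]] [-0.1  -0.3   1.95 -0.    1.49 -0.18] 0.08487186989787075
```

View pics/m3.png

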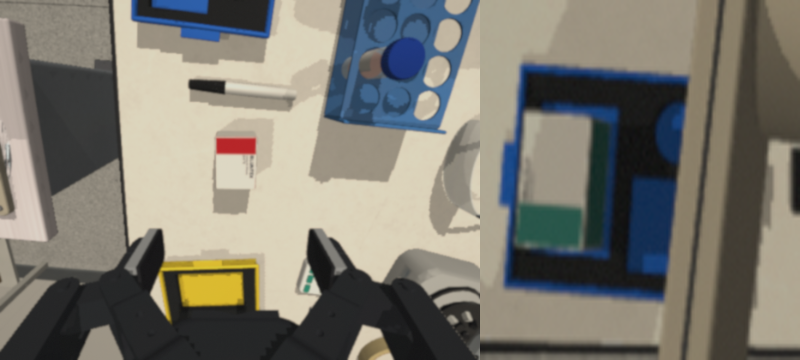

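The film box sits in the large cut-out. In the wrist view the carton's top spans about (252,161) to (299,220).

```bash
python3 - <<'E'
from h import *
c=robot.calibration('wrist')
quad(c,np.array([(216,138),(255,137),(256,188),(217,190)])*7/6,.048)
E
```

```text
ctr [0.4419 0.0079] W 0.0472 L 0.0646 Wdir 6.6 Ldir -84.6
```

>>> jog_arm([
  [[0,0.0005,-0.05,0,0,0.01,1],[0,0.0005,-0.1,0,0,0.01,1],[0,0.0005,-0.14,0,0,0.01,1],[0,0.0005,-0.165,0,0,0.01,1],[0,0.0005,-0.175,0,0,0.01,1],[0,0.0005,-0.175,0,0,0.01,1],[0,0.0005,-0.175,0,0,0.01,-1],[0,0.0005,-0.175,0,0,0.01,-1],[0,0.0005,-0.175,0,0,0.01,-1],[0,0.0005,-0.175,0,0,0.01,-1],[0,0.0005,-0.175,0,0,0.01,-1],[0,0.0005,-0.175,0,0,0.01,-1],[0,0.0005,-0.175,0,0,0.01,-1],[0,0.0005,-0.175,0,0,0.01,-1],[0,0.0005,-0.15,0,0,0.01,-1],[0,0.0005,-0.1,0,0,0.01,-1],[0,0.0005,-0.05,0,0,0.01,-1],[0,0.0005,0,0,0,0.01,-1],[0,0.0005,0,0,0,0.01,-1]],
])

```text
t: 10.45
tcp_pos: [0.4463, 0.0074, 0.2096]
eef_rot: [[-0.083, 0.996, 0.015], [0.997, 0.083, -0.001], [-0.003, 0.015, -1.0]]
force: [0.5, 0.1, -0.1]
finger_gap: 0.0487
finger_force: 62.5
```

>>> jog_arm([
  [[-0.077,0.2085,0,0,0,-0.136,-1],[-0.077,0.2085,0,0,0,-0.136,-1],[-0.077,0.2085,0,0,0,-0.136,-1],[-0.077,0.2085,0,0,0,-0.136,-1],[-0.077,0.2085,0,0,0,-0.136,-1],[-0.077,0.2085,0,0,0,-0.136,-1],[-0.077,0.2085,0,0,0,-0.136,-1],[-0.077,0.2085,0,0,0,-0.136,-1]],
])

```text
t: 11.25
tcp_pos: [0.365, 0.2157, 0.2003]
eef_rot: [[0.053, 0.999, 0.0], [0.999, -0.053, -0.0], [-0.0, 0.0, -1.0]]
force: [0.1, 0.1, -0.4]
finger_gap: 0.0482
finger_force: 62.3
```

```bash
python3 - <<'E'
from h import *
s=robot.read_state();print(s['t'],s['tcp_pos'].round(4),s['eef_rot'].round(3).tolist(),s['qpos'].round(2),s['finger_gap'],s['force'])
a,c=grab('wrist','w4.png');np.save('pics/w4.npy',c['pose'])
def T(x,y,z): 
    R=np.array([[.9988,.0488],[-.0488,.9988]]);return np.r_[R@[x,y]+[.395,.262],z]
for p in[(-.061,-.088,.016),(.005,-.088,.016),(.005,-.006,.016),(-.061,-.006,.016),(-.053,-.08,.003+.048)]: print(proj(c,T(*p)).round())
E
```

```text
11.25 [0.365  0.2157 0.2003] [[0.053, 0.999, 0.0], [0.999, -0.053, -0.0], [-0.0, 0.0, -1.0]] [ 0.41 -0.35  1.99 -0.    1.5   0.47] 0.04824429504402403 [ 0.12974296  0.09476243 -0.3816    ]
[[247. 217.]]
[[303. 217.]]
[[305. 147.]]
[[244. 147.]]
[[251. 222.]]
```

View pics/w4.png

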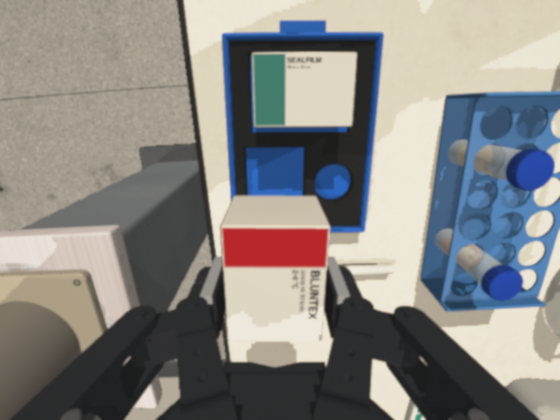

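>>> jog_arm([
  [[0,0.0007,-0.05,0,0,0,-1],[0,0.0007,-0.1,0,0,0,-1],[0,0.0007,-0.13,0,0,0,-1],[0,0.0007,-0.15,0,0,0,-1],[0,0.0007,-0.16,0,0,0,-1],[0,0.0007,-0.167,0,0,0,-1],[0,0.0007,-0.17,0,0,0,-1],[0,0.0007,-0.17,0,0,0,-1],[0,0.0007,-0.17,0,0,0,0.7],[0,0.0007,-0.17,0,0,0,0.7],[0,0.0007,-0.17,0,0,0,0.7],[0,0.0007,-0.16,0,0,0,0.7],[0,0.0007,-0.13,0,0,0,0.7],[0,0.0007,-0.08,0,0,0,0.7],[0,0.0007,-0.03,0,0,0,1],[0,0.0007,0.02,0,0,0,1]],
])

```text
t: 12.9
tcp_pos: [0.3641, 0.2168, 0.2231]
eef_rot: [[0.053, 0.999, 0.001], [0.999, -0.053, 0.0], [0.0, 0.001, -1.0]]
force: [1.5, 0.5, -0.5]
finger_gap: 0.0856
finger_force: 0.0
```

>>> jog_arm([
  [[0.259,-0.514,0,0,0,0.053,1],[0.259,-0.514,0,0,0,0.053,1],[0.259,-0.514,0,0,0,0.053,1],[0.259,-0.514,0,0,0,0.053,1],[0.259,-0.514,0,0,0,0.053,1],[0.259,-0.514,0,0,0,0.053,1],[0.259,-0.514,0,0,0,0.053,1],[0.259,-0.514,0,0,0,0.053,1],[0.259,-0.514,0,0,0,0.053,1],[0.259,-0.514,0,0,0,0.053,1],[0.259,-0.514,0,0,0,0.053,1],[0.259,-0.514,0,0,0,0.053,1],[0.259,-0.514,0,0,0,0.053,1],[0.259,-0.514,0,0,0,0.053,1],[0.259,-0.514,0,0,0,0.053,1]],
])

```text
t: 14.4
tcp_pos: [0.6235, -0.2959, 0.2208]
eef_rot: [[-0.001, 1.0, 0.0], [1.0, 0.001, 0.0], [0.0, 0.0, -1.0]]
force: [-0.6, -0.1, -1.2]
finger_gap: 0.0853
finger_force: 0.0
```

```bash
python3 - <<'E'
from h import *
s=robot.read_state();print(s['t'],s['tcp_pos'].round(4),s['eef_rot'].round(3).tolist(),s['qpos'].round(2))
a,c=grab('wrist','w5.png');np.save('pics/w5.npy',c['pose'])
E
```

```text
14.4 [ 0.6235 -0.2959  0.2208] [[-0.001, 1.0, 0.0], [1.0, 0.001, 0.0], [0.0, 0.0, -1.0]] [-0.52  0.38  1.22  0.    1.55 -0.52]
```

View pics/w5.png

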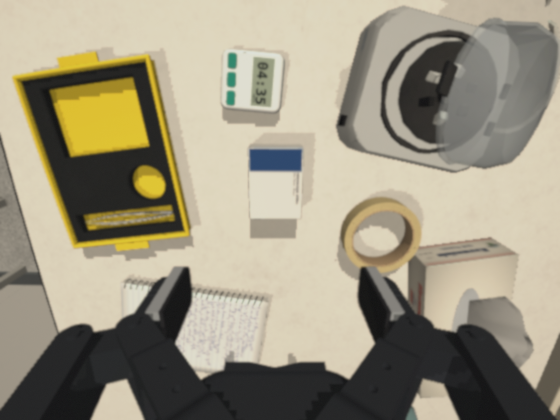

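The slide box's top corners are at (250,149), (302,149), (301,219) and (249,219). The yellow tray's rim corners are at (15,76), (150,55), (189,235) and (75,248).

```bash
python3 - <<'E'
from h import *
c=robot.calibration('wrist')
quad(c,[(250,149),(302,149),(301,219),(249,219)],.034)
quad(c,[(15,76),(150,55),(189,235),(75,248)],.022)
im=cv2.imread('pics/w5.png')
for k in blobs(im[30:260,:200],(20,120,60),(35,255,255),300):
    p=cv2.approxPolyDP(cv2.convexHull(k),2,True).reshape(-1,2)+[0,30];print(p.tolist())
print(onplane(c,[(149,182)],.016),onplane(c,[(102,117)],.010))
E
```

```text
ctr [ 0.6242 -0.2978] W 0.0598 L 0.083 Wdir 0.0 Ldir -90.7
ctr [ 0.4273 -0.2718] W 0.1536 L 0.2084 Wdir 6.9 Ldir -83.8
[[13, 76], [60, 57], [77, 54], [147, 54], [153, 61], [189, 224], [189, 234], [142, 248], [117, 250], [74, 247]]
[[ 0.47056782 -0.29822674]] [[ 0.42300998 -0.2220642 ]]
```

>>> jog_arm([
  [[0.001,-0.002,-0.05,0,0,0,1],[0.001,-0.002,-0.1,0,0,0,1],[0.001,-0.002,-0.15,0,0,0,1],[0.001,-0.002,-0.18,0,0,0,1],[0.001,-0.002,-0.2,0,0,0,1],[0.001,-0.002,-0.208,0,0,0,1],[0.001,-0.002,-0.208,0,0,0,1],[0.001,-0.002,-0.208,0,0,0,-1],[0.001,-0.002,-0.208,0,0,0,-1],[0.001,-0.002,-0.208,0,0,0,-1],[0.001,-0.002,-0.208,0,0,0,-1],[0.001,-0.002,-0.208,0,0,0,-1],[0.001,-0.002,-0.208,0,0,0,-1],[0.001,-0.002,-0.208,0,0,0,-1],[0.001,-0.002,-0.208,0,0,0,-1]],
])

```text
t: 15.95
tcp_pos: [0.6265, -0.2999, 0.0154]
eef_rot: [[-0.0, 1.0, 0.004], [1.0, 0.0, -0.002], [-0.002, 0.004, -1.0]]
force: [-0.5, -0.3, 6.5]
finger_gap: 0.0605
finger_force: 67.3
```

>>> jog_arm([
  [[0,0,0.03,0,0,0,-1],[0,0,0.08,0,0,0,-1],[0,0,0.13,0,0,0,-1],[0,0,0.17,0,0,0,-1],[-0.2025,0.0752,0.19,0,0,-1.456,-1],[-0.2025,0.0752,0.19,0,0,-1.456,-1],[-0.2025,0.0752,0.19,0,0,-1.456,-1],[-0.2025,0.0752,0.19,0,0,-1.456,-1],[-0.2025,0.0752,0.19,0,0,-1.456,-1],[-0.2025,0.0752,0.19,0,0,-1.456,-1],[-0.2025,0.0752,0.19,0,0,-1.456,-1],[-0.2025,0.0752,0.19,0,0,-1.456,-1],[-0.2025,0.0752,0.19,0,0,-1.456,-1],[-0.2025,0.0752,0.19,0,0,-1.456,-1],[-0.2025,0.0752,0.19,0,0,-1.456,-1],[-0.2025,0.0752,0.19,0,0,-1.456,-1],[-0.2025,0.0752,0.19,0,0,-1.456,-1]],
])

```text
t: 17.65
tcp_pos: [0.4222, -0.2238, 0.2026]
eef_rot: [[0.993, 0.117, 0.0], [0.117, -0.993, -0.0], [0.0, 0.0, -1.0]]
force: [-0.0, 0.6, -0.5]
finger_gap: 0.0603
finger_force: 66.4
```

```bash
python3 - <<'E'
from h import *
s=robot.read_state();print(s['t'],s['tcp_pos'].round(4),s['eef_rot'].round(3).tolist(),s['qpos'].round(2),s['finger_gap'])
a,c=grab('wrist','w6.png');np.save('pics/w6.npy',c['pose'])
def T(x,y,z): 
    R=np.array([[.9934,-.115],[.115,.9934]]);return np.r_[R@[x,y]+[.4275,-.271],z]
for p in[(-.053,.01,.016),(.053,.01,.016),(.053,.088,.016),(-.053,.088,.016)]: print(proj(c,T(*p)).round())
E
```

```text
17.65 [ 0.4222 -0.2238  0.2026] [[0.993, 0.117, 0.0], [0.117, -0.993, -0.0], [0.0, 0.0, -1.0]] [-0.59 -0.19  1.86 -0.    1.48  0.86] 0.060343601761722154
[[305. 226.]]
[[309. 136.]]
[[237. 136.]]
[[241. 226.]]
```

View pics/w6.png

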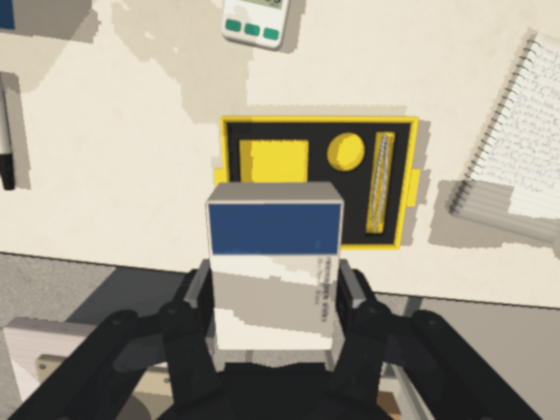

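>>> jog_arm([
  [[-0.0015,0.0005,-0.05,0,0,0,-1],[-0.0015,0.0005,-0.1,0,0,0,-1],[-0.0015,0.0005,-0.14,0,0,0,-1],[-0.0015,0.0005,-0.16,0,0,0,-1],[-0.0015,0.0005,-0.17,0,0,0,-1],[-0.0015,0.0005,-0.177,0,0,0,-1],[-0.0015,0.0005,-0.182,0,0,0,-1],[-0.0015,0.0005,-0.182,0,0,0,-1],[-0.0015,0.0005,-0.182,0,0,0,-1]],
])

```text
t: 18.6
tcp_pos: [0.4215, -0.2238, 0.0214]
eef_rot: [[0.993, 0.115, 0.002], [0.115, -0.993, -0.001], [0.001, 0.001, -1.0]]
force: [-0.6, 0.1, -1.2]
finger_gap: 0.0605
finger_force: 66.3
```

>>> jog_arm([
  [[0,0,0,0,0,0,0.55],[0,0,0,0,0,0,0.6],[0,0,0,0,0,0,0.65],[0,0,0.005,0,0,0,0.65],[0,0,0.03,0,0,0,0.65],[0,0,0.08,0,0,0,1],[0,0,0.13,0,0,0,1],[0,0,0.18,0,0,0,1],[0.1555,0.3233,0.23,0,0,1.456,1],[0.1555,0.3233,0.23,0,0,1.456,1],[0.1555,0.3233,0.23,0,0,1.456,1],[0.1555,0.3233,0.23,0,0,1.456,1],[0.1555,0.3233,0.23,0,0,1.456,1],[0.1555,0.3233,0.23,0,0,1.456,1],[0.1555,0.3233,0.23,0,0,1.456,1],[0.1555,0.3233,0.23,0,0,1.456,1],[0.1555,0.3233,0.23,0,0,1.456,1],[0.1555,0.3233,0.23,0,0,1.456,1],[0.1555,0.3233,0.23,0,0,1.456,1],[0.1555,0.3233,0.23,0,0,1.456,1]],
])

```text
t: 20.6
tcp_pos: [0.5761, 0.1, 0.2505]
eef_rot: [[0.003, 1.0, 0.0], [1.0, -0.003, 0.0], [0.0, 0.0, -1.0]]
force: [1.0, -0.6, -0.6]
finger_gap: 0.0854
finger_force: 0.0
```

```bash
python3 - <<'E'
from h import *
s=robot.read_state();print(s['t'],s['tcp_pos'].round(4),s['eef_rot'].round(3).tolist(),s['qpos'].round(2),s['finger_gap'])
a,c=grab('wrist','w7.png');np.save('pics/w7.npy',c['pose']);b,t=grab('top','t7.png')
cv2.imwrite('pics/m7.png',np.hstack([cv2.resize(a,(480,360)),cv2.resize(b[200:290,340:450],(320,360),interpolation=2)]))
for k in blobs(a,(108,170,30),(125,255,255),150):
    r=cv2.minAreaRect(k);print(np.round(r[0]),np.round(r[1]),onplane(c,[r[0]],.112).round(4))
E
```

```text
20.6 [0.5761 0.1    0.2505] [[0.003, 1.0, 0.0], [1.0, -0.003, 0.0], [0.0, 0.0, -1.0]] [0.08 0.08 1.51 0.   1.55 0.09] 0.08541091826138135
[277. 165.] [32. 32.] [[0.5781 0.1308]]
[105. 107.] [23. 47.] [[0.4213 0.1855]]
[156.  82.] [37. 31.] [[0.471  0.2054]]
[279.  37.] [42. 36.] [[0.5799 0.2403]]
[123.  71.] [137. 126.] [[0.4424 0.2152]]
[119.  14.] [29. 86.] [[0.4461 0.2591]]
```

View pics/m7.png

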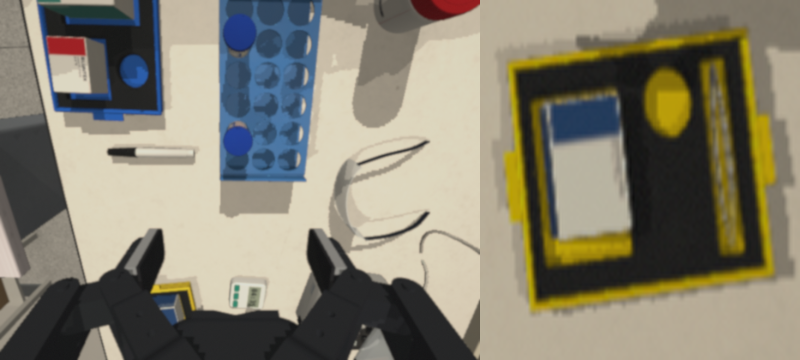

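>>> jog_arm([
  [[0.0015,0.0305,0,0,0,0,1],[0.0015,0.0305,-0.04,0,0,0,1],[0.0015,0.0305,-0.09,0,0,0,1],[0.0015,0.0305,-0.13,0,0,0,1],[0.0015,0.0305,-0.155,0,0,0,1],[0.0015,0.0305,-0.166,0,0,0,1],[0.0015,0.0305,-0.166,0,0,0,1],[0.0015,0.0305,-0.166,0,0,0,-1],[0.0015,0.0305,-0.166,0,0,0,-1],[0.0015,0.0305,-0.166,0,0,0,-1],[0.0015,0.0305,-0.166,0,0,0,-1],[0.0015,0.0305,-0.166,0,0,0,-1],[0.0015,0.0305,-0.166,0,0,0,-1],[0.0015,0.0305,-0.166,0,0,0,-1],[0.0015,0.0305,-0.166,0,0,0,-1],[0.0015,0.0305,-0.166,0,0,0,-1],[0.0015,0.0305,-0.166,0,0,0,-1]],
])

```text
t: 22.4
tcp_pos: [0.5789, 0.1307, 0.0862]
eef_rot: [[-0.0, 1.0, 0.003], [1.0, 0.0, 0.0], [0.0, 0.003, -1.0]]
force: [-0.5, -0.7, 5.8]
finger_gap: 0.0325
finger_force: 59.0
```

>>> jog_arm([
  [[0,0,0.02,0,0,0,-1],[0,0,0.05,0,0,0,-1],[0,0,0.08,0,0,0,-1],[0,0,0.11,0,0,0,-1],[0,0,0.13,0,0,0,-1],[-0.005,-0.02,0.14,0,0,0,-1],[-0.015,-0.06,0.14,0,0,0,-1],[-0.026,-0.105,0.14,0,0,0,-1],[-0.038,-0.15,0.14,0,0,0,-1],[-0.05,-0.195,0.14,0,0,0,-1],[-0.062,-0.24,0.14,0,0,0,-1],[-0.073,-0.285,0.14,0,0,0,-1],[-0.084,-0.33,0.14,0,0,0,-1],[-0.094,-0.37,0.14,0,0,0,-1],[-0.102,-0.4,0.14,0,0,0,-1],[-0.107,-0.42,0.14,0,0,0,-1],[-0.1085,-0.4305,0.14,0,0,0,-1],[-0.1085,-0.4305,0.14,0,0,0,-1],[-0.1085,-0.4305,0.14,0,0,0,-1]],
])

```text
t: 24.3
tcp_pos: [0.4694, -0.2992, 0.2243]
eef_rot: [[-0.0, 1.0, 0.0], [1.0, 0.0, 0.0], [0.0, 0.0, -1.0]]
force: [-0.2, 1.0, -0.7]
finger_gap: 0.0324
finger_force: 59.5
```

```bash
python3 - <<'E'
from h import *
s=robot.read_state();print(s['t'],s['tcp_pos'].round(4),s['eef_rot'].round(3).tolist(),s['qpos'].round(2),s['finger_gap'])
a,c=grab('wrist','w8.png');np.save('pics/w8.npy',c['pose'])
def T(x,y,z): 
    R=np.array([[.9934,-.115],[.115,.9934]]);return np.r_[R@[x,y]+[.4275,-.271],z]
print('hole',proj(c,T(.039,-.033,.016)),'foot',proj(c,[*s['tcp_pos'][:2],s['tcp_pos'][2]-.082]))
E
```

```text
24.3 [ 0.4694 -0.2992  0.2243] [[-0.0, 1.0, 0.0], [1.0, 0.0, 0.0], [0.0, 0.0, -1.0]] [-0.66  0.02  1.62  0.    1.5  -0.66] 0.03241807055215873
hole [[275.39185111 179.33021396]] foot [[275.11640795 216.03391876]]
```

View pics/w8.png

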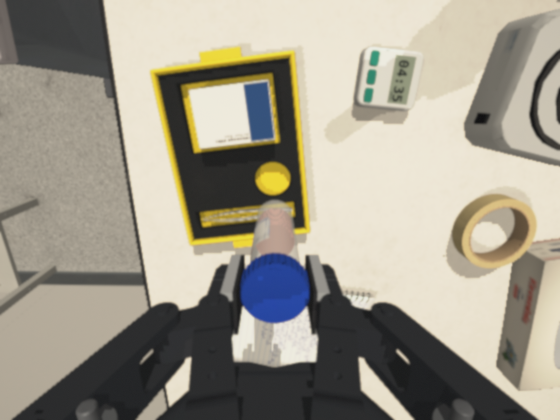

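The tube hole is at (272.5,179) against a predicted 275, so I'll shift x by -2 mm. The slide box sits inside its cut-out.

>>> jog_arm([
  [[-0.002,0,-0.03,0,0,0,-1],[-0.002,0,-0.06,0,0,0,-1],[-0.002,0,-0.09,0,0,0,-1],[-0.002,0,-0.11,0,0,0,-1],[-0.002,0,-0.12,0,0,0,-1],[-0.002,0,-0.128,0,0,0,-1],[-0.002,0,-0.134,0,0,0,-1],[-0.002,0,-0.138,0,0,0,-1],[-0.002,0,-0.138,0,0,0,-1],[-0.002,0,-0.138,0,0,0,-1]],
])

```text
t: 25.35
tcp_pos: [0.4675, -0.3003, 0.087]
eef_rot: [[0.0, 1.0, 0.001], [1.0, -0.0, -0.001], [-0.001, 0.001, -1.0]]
force: [0.2, 0.2, -0.4]
finger_gap: 0.0324
finger_force: 59.5
```

>>> jog_arm([
  [[0,0,-0.0015,0,0,0,-1],[0,0,-0.0015,0,0,0,0.2],[0,0,-0.0015,0,0,0,0.6],[0,0,-0.0015,0,0,0,1],[0,0,-0.0015,0,0,0,1],[0,0,0.02,0,0,0,1],[0,0,0.06,0,0,0,1],[0,0,0.11,0,0,0,1],[0,0,0.16,0,0,0,1],[0.111,0.51,0.16,0,0,0,1],[0.111,0.51,0.16,0,0,0,1],[0.111,0.51,0.16,0,0,0,1],[0.111,0.51,0.16,0,0,0,1],[0.111,0.51,0.16,0,0,0,1],[0.111,0.51,0.16,0,0,0,1],[0.111,0.51,0.16,0,0,0,1],[0.111,0.51,0.16,0,0,0,1],[0.111,0.51,0.16,0,0,0,1],[0.111,0.51,0.16,0,0,0,1],[0.111,0.51,0.16,0,0,0,1]],
])

```text
t: 27.35
tcp_pos: [0.578, 0.2143, 0.246]
eef_rot: [[-0.003, 1.0, -0.0], [1.0, 0.003, 0.001], [0.001, -0.0, -1.0]]
force: [0.3, -0.2, -0.4]
finger_gap: 0.0856
finger_force: 0.0
```

```bash
python3 - <<'E'
from h import *
s=robot.read_state();print(s['t'],s['tcp_pos'].round(4),s['eef_rot'].round(3).tolist(),s['qpos'].round(2),s['finger_gap'])
a,c=grab('wrist','w9.png');np.save('pics/w9.npy',c['pose']);b,t=grab('top','t9.png')
cv2.imwrite('pics/m9.png',np.hstack([cv2.resize(a,(480,360)),cv2.resize(b[200:290,340:450],(320,360),interpolation=2)]))
for k in blobs(a,(110,180,30),(125,255,255),150):
    r=cv2.minAreaRect(k);print(np.round(r[0]),np.round(r[1]),onplane(c,[r[0]],.112).round(4))
E
```

```text
27.35 [0.578  0.2143 0.246 ] [[-0.003, 1.0, -0.0], [1.0, 0.003, 0.001], [0.001, -0.0, -1.0]] [0.27 0.17 1.42 0.   1.55 0.27] 0.08556883760482638
[278. 169.] [30. 32.] [[0.5807 0.2423]]
```

View pics/m9.png

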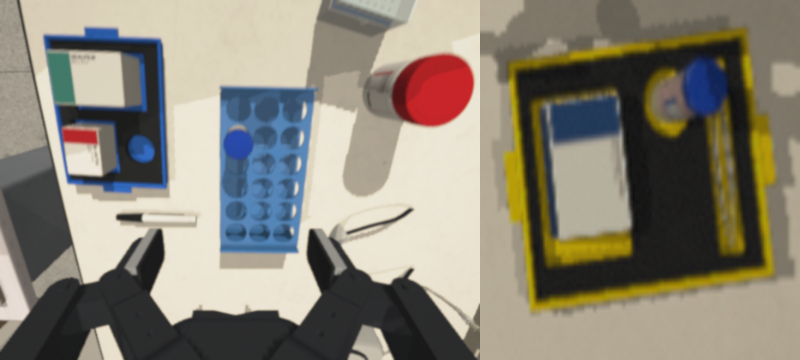

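>>> jog_arm([
  [[0.0015,0.03,0,0,0,0,1],[0.0015,0.03,-0.03,0,0,0,1],[0.0015,0.03,-0.07,0,0,0,1],[0.0015,0.03,-0.11,0,0,0,1],[0.0015,0.03,-0.14,0,0,0,1],[0.0015,0.03,-0.155,0,0,0,1],[0.0015,0.03,-0.162,0,0,0,1],[0.0015,0.03,-0.162,0,0,0,1],[0.0015,0.03,-0.162,0,0,0,-1],[0.0015,0.03,-0.162,0,0,0,-1],[0.0015,0.03,-0.162,0,0,0,-1],[0.0015,0.03,-0.162,0,0,0,-1],[0.0015,0.03,-0.162,0,0,0,-1],[0.0015,0.03,-0.162,0,0,0,-1],[0.0015,0.03,-0.162,0,0,0,-1],[0.0015,0.03,-0.162,0,0,0,-1],[0.0015,0.03,-0.162,0,0,0,-1],[0.0015,0.03,-0.162,0,0,0,-1]],
])

```text
t: 29.25
tcp_pos: [0.5805, 0.2404, 0.0858]
eef_rot: [[-0.0, 1.0, 0.002], [1.0, 0.0, 0.001], [0.001, 0.002, -1.0]]
force: [-1.1, -0.7, 6.3]
finger_gap: 0.0323
finger_force: 59.2
```

>>> jog_arm([
  [[0,0,0.02,0,0,0,-1],[0,0,0.05,0,0,0,-1],[0,0,0.08,0,0,0,-1],[0,0,0.11,0,0,0,-1],[0,0,0.13,0,0,0,-1],[-0.01,-0.002,0.14,0,0,0,-1],[-0.035,-0.006,0.14,0,0,0,-1],[-0.065,-0.012,0.14,0,0,0,-1],[-0.095,-0.017,0.14,0,0,0,-1],[-0.125,-0.022,0.14,0,0,0,-1],[-0.142,-0.026,0.14,0,0,0,-1],[-0.148,-0.027,0.14,0,0,0,-1],[-0.148,-0.027,0.14,0,0,0,-1],[-0.148,-0.027,0.14,0,0,0,-1]],
])

```text
t: 30.65
tcp_pos: [0.4323, 0.2132, 0.2245]
eef_rot: [[0.0, 1.0, 0.001], [1.0, -0.0, 0.0], [0.0, 0.001, -1.0]]
force: [-0.7, -0.4, -1.0]
finger_gap: 0.0327
finger_force: 59.6
```

```bash
python3 - <<'E'
from h import *
s=robot.read_state();print(s['t'],s['tcp_pos'].round(4),s['finger_gap'])
a,c=grab('wrist','w10.png')
def T(x,y,z): 
    R=np.array([[.9988,.0488],[-.0488,.9988]]);return np.r_[R@[x,y]+[.395,.262],z]
print('hole',proj(c,T(.039,-.047,.016)),'foot',proj(c,[*s['tcp_pos'][:2],s['tcp_pos'][2]-.082]))
E
```

```text
30.65 [0.4323 0.2132 0.2245] 0.03269572360761918
hole [[274.26474028 179.19083922]] foot [[275.10331329 215.99496026]]
```

View pics/w10.png

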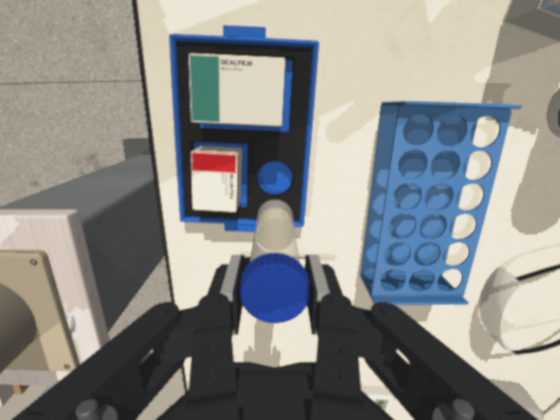

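>>> jog_arm([
  [[0,0,-0.03,0,0,0,-1],[0,0,-0.06,0,0,0,-1],[0,0,-0.09,0,0,0,-1],[0,0,-0.11,0,0,0,-1],[0,0,-0.12,0,0,0,-1],[0,0,-0.128,0,0,0,-1],[0,0,-0.134,0,0,0,-1],[0,0,-0.138,0,0,0,-1],[0,0,-0.1395,0,0,0,-1],[0,0,-0.1395,0,0,0,-1],[0,0,-0.1395,0,0,0,0.2],[0,0,-0.1395,0,0,0,0.6],[0,0,-0.1395,0,0,0,1],[0,0,-0.1395,0,0,0,1],[0,0,-0.12,0,0,0,1],[0,0,-0.08,0,0,0,1],[0,0,-0.03,0,0,0,1],[0,0,0.02,0,0,0,1],[0,0,0.05,0,0,0,1],[0,0,0.05,0,0,0,1]],
])

```text
t: 32.7
tcp_pos: [0.4341, 0.214, 0.2807]
eef_rot: [[-0.0, 1.0, 0.01], [1.0, 0.0, 0.003], [0.003, 0.01, -1.0]]
force: [0.4, 0.7, 0.9]
finger_gap: 0.0859
finger_force: 0.0
```

>>> jog_arm([
  [[0.05,-0.2,0,0,0,0,1],[0.05,-0.2,0,0,0,0,1],[0.05,-0.2,0,0,0,0,1],[0.05,-0.2,0,0,0,0,1],[0.05,-0.2,0,0,0,0,1],[0.05,-0.2,0,0,0,0,1],[0.05,-0.2,0,0,0,0,1],[0.05,-0.2,0,0,0,0,1]],
])

```text
t: 33.5
tcp_pos: [0.4813, 0.0145, 0.274]
eef_rot: [[-0.002, 1.0, -0.0], [1.0, 0.002, 0.0], [0.0, -0.0, -1.0]]
force: [-0.4, -0.1, 0.2]
finger_gap: 0.0858
finger_force: 0.0
```

```bash
python3 - <<'E'
from h import *
s=robot.read_state();print(s['t'],s['tcp_pos'].round(4),s['finger_gap'])
b,t=grab('top','t11.png');sd,cs=grab('side','s11.png')
cv2.imwrite('pics/m11.png',np.hstack([cv2.resize(b[205:295,130:240],(400,327),interpolation=2),cv2.resize(sd[140:220,145:243],(400,327),interpolation=2)]))
def T(x,y,z,yaw,c): 
    R=np.array([[np.cos(yaw),-np.sin(yaw)],[np.sin(yaw),np.cos(yaw)]]);return np.r_[R@[x,y]+c,z]
B=(-.0488,[.395,.262])
o=lambda p:((p-[130,205])*400/110).round()
for n,cx,cy,hx,hy,z in[('film',0,.049,.045,.031,.065),('cart',-.028,-.047,.025,.033,.051)]:
    print(n,[o(proj(t,T(cx+a*hx,cy+b_*hy,z,*B))[0]).tolist() for a,b_ in((1,1),(1,-1),(-1,-1),(-1,1))])
print('tube',o(proj(t,T(.039,-.047,.111,*B))[0]))
E
```

```text
33.5 [0.4813 0.0145 0.274 ] 0.08579435118711656
film [[62.0, 90.0], [154.0, 96.0], [140.0, 233.0], [47.0, 226.0]]
cart [[200.0, 172.0], [298.0, 178.0], [291.0, 254.0], [193.0, 247.0]]
tube [233. 107.]
```

View pics/m11.png

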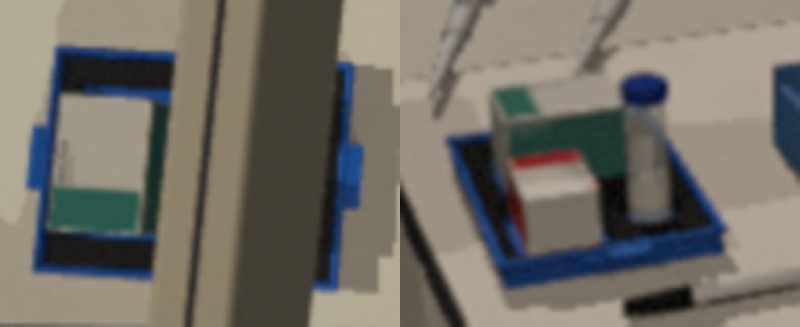

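```bash
python3 - <<'E'
from h import *
cs=robot.calibration('side');t=robot.calibration('top')
def rel(p,c,yaw):
    R=np.array([[np.cos(yaw),-np.sin(yaw)],[np.sin(yaw),np.cos(yaw)]]);return ((p-np.array(c))@R).round(4)
side=np.array([(508,157),(576,150),(601,187),(525,200)])-[400,0]
p=side/4.08+[145,140];w=onplane(cs,p,.051);print('cart',rel(w.mean(0),[.395,.262],-.0488))
print('tubeB',rel(onplane(cs,[np.array([645-400,83])/4.08+[145,140]],.111)[0],[.395,.262],-.0488))
s=np.array([(545-480,103),(616-480,93),(632-480,230),(560-480,240)])
w=onplane(t,s*[110/320,.25]+[340,200],.037);print('slide',rel(w.mean(0),[.4275,-.271],.115))
print('tubeY',rel(onplane(t,[np.array([706-480,86])*[110/320,.25]+[340,200]],.111)[0],[.4275,-.271],.115))
E
```

```text
cart [-0.0276 -0.0531]
tubeB [ 0.0375 -0.0613]
slide [0.0019 0.0481]
tubeY [ 0.0362 -0.0329]
```

>>> jog_arm([
  [[0.05,-0.15,0,0,0,0,1],[0.05,-0.15,0,0,0,0,1],[0.05,-0.15,0,0,0,0,1],[0.05,-0.15,0,0,0,0,1],[0.05,-0.15,0,0,0,0,1],[0.05,-0.15,0,0,0,0,1],[0.05,-0.15,0,0,0,0,1],[0.05,-0.15,0,0,0,0,1]],
])

```text
t: 34.4
tcp_pos: [0.5316, -0.1355, 0.2746]
eef_rot: [[-0.002, 1.0, 0.001], [1.0, 0.002, 0.0], [0.0, 0.001, -1.0]]
force: [0.2, 0.6, -0.8]
finger_gap: 0.086
finger_force: 0.0
```

```bash
python3 - <<'E'
from h import *
b,t=grab('top','t12.png')
cv2.imwrite('pics/m12.png',cv2.resize(b[205:295,130:240],(660,540),interpolation=2))
E
```

```text
(no output)
```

View pics/m12.png

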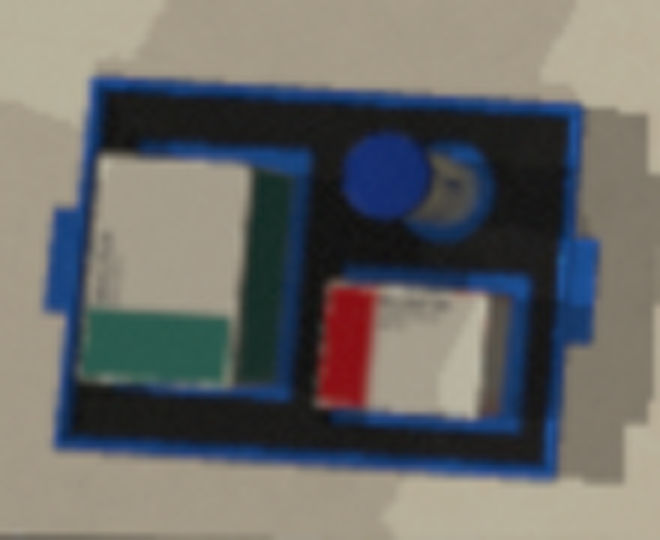

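Everything in the blue tray is within about 2 mm of the prediction: the cap is at (386,176) and the carton corners run from (330,282) to (478,416).

```bash
python3 -c "
from station import robot
print(robot.hand_in())"
```

```text
the job is handed in; nothing more can be done
None
```

Both trays are made up and the job is handed in at about 34 s. My last pictures showed every box and tube seated and upright in its cut-out; the hand-in returned no verdict.

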